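# Set the stock tags on the slide-store board

## Robot

A 6-joint arm with a two-finger parallel gripper is mounted at the origin on the work surface. World frame = base frame: x ahead of the robot, y to its left, z up, the work surface at z = 0. Lengths are in mm, angles in rad, forces in N, time in s.
With the tool pointing down it reaches from about 350 to 925 mm from the base axis. Payload 6.4 kg.
Tool frame: the origin (TCP) lies between the finger pads; the fingertips stand 8 mm ahead of it and the grasp point (between the pads) lies 11 mm behind it; z points along the fingers, y is the line along which they close (so a half turn about z gives the same grasp; the last joint's range is limited). The gripper opens to 94 mm and grips with 3 to 60 N. Pads are 16 mm wide; open, the fingers measure 119 mm over their backs; the gripper's body (75 mm by 177 mm) begins 78 mm behind the grasp point.
Start: joints at [-1.442, 0.245, 1.558, -0, 1.339, -0.174], TCP at [193.831, -620.438, 177.255] pointing down, gripper open.
Joint ranges: [-3.13, 3.13], [-1.02, 2.26], [0.13, 2.54], [-0.95, 4.09], [0.21, 2.88], [-2.74, 2.74]. Speed limits (rad/s): [2.57, 2.57, 3.14, 3.14, 3.14, 3.14].

## Interface

Orientations are given as a unit quaternion [w, x, y, z].
In Python, from plant import manip gives the robot as it stands.
- The arm moves only by the tool send_rows, never from a script. Its argument "rows" is a list that holds one entry, the list of rows, each a list of 5 numbers: the opening, from -1 (shut) to 1 (fully open), then the shift along the tool's x, y, z in m, then the turn about the tool's z in degrees. In form: [[[claw, dx, dy, dz, spin], ...]]. A call has 1 to 8 rows; each row shifts and turns the commanded pose from where the row before left it, along the tool's axes as they then stand; what a row does not reach is not made up. A row lasts 1/10 s, in which the tool goes at most 50 mm and 8.59 degrees, less where a joint would pass 70% of its speed; a pose out of reach is approached as far as the arm can. A call with a gripper value outside its range is refused whole. The fingers move at their own pace and stop on an object; "force" is the grip in N (left out, the last holds). Time passes only in rows, so rows that do not move let the fingers close. It gives the time, the measured TCP pose, the force, the opening and the grip force at its end, in the units of the state.
- manip.observe(): the state, without advancing time (a new reading comes with each control period).
- manip.get_image(name): name is "side" or "top"; returns the picture (400x640x3 uint8, blue, green, red); there is no depth.
- manip.camera_model(name): a dict with "K" (3x3 intrinsics, pixels), "extrinsics" (4x4, takes a point from camera to world coordinates). Camera axes: x right, y down, z forward; pixel columns grow to the right and rows downward; lengths in mm; the calibration is good to about 2 mm. A picture is of the moment at which its call begins. camera_model takes no time and is no camera call.
- manip.hand_in(): hands the job in; it is judged then, once.
Trained networks look in the newest picture that a camera, given by its name, has taken for a name from the list of things; names that differ only in an ending like _2 or _b are one class to them, and where a whole thing is asked for, a point or a joint stands for the part that bears it (a point fixed in the world has none). Each returns a list of dicts, best first, with "p" (0 to 1); they miss things now and then, are a little off and sometimes report something else, mostly with a low value. They report only what shows in the picture. A call takes as long as a camera call.
- manip.trace(camera, thing): "mask" (400x640 bool, what is visible of it) and "extent" ([centre column, centre row, width, height] as shares, 0 to 1, of the picture: columns of its width, rows of its height, round what is visible of it).
- manip.pinpoint(camera, thing): "centre" ([row, column] as shares, 0 to 1, of the picture: columns of its width, rows of its height: a listed point, or the origin of a listed thing).
The state is a dict: "t": time; "joints": joint angles; "dq": joint speeds; "tau": joint torques, N m; "tcp_pos": TCP position; "tool_rot": TCP orientation; "ft_force": force on the tool from outside, world axes, zero at the start; "ft_torque": the same for the moment, N m; "grip_width": finger opening in mm; "gripper_force": force on a finger pad.
Only numpy, scipy, OpenCV 4.12 (cv2) and the standard library are available. Lean on these libraries where they do the work, as an engineer would, in place of code of your own. Each camera call takes 0.05 s, during which the arm holds its last target. There are 200 camera calls.

## Task

Four stock trays stand in a row on the grey board beside the microscope, each with a white hinged flap tag before it: push the wrong tags over with the fingertips so that each of the two full trays shows the disc face of its tag upward (tag leaning back towards its tray) and each of the two trays that are not full shows the two-bar face upward (tag leaning away from its tray), all resting fully over. Leave the tags that are already right as they are. Only push, gently: do not pinch or lift anything, and do not disturb the small bottles and other things standing about.

Things in the scene. Friction and masses are not known exactly. Their poses are not given: they have to be found in the camera images.
- board: grey board fixed on the bench, 330 mm (x) by 530 mm (y), 8 mm thick; origin on the bench surface under the line of the tags' hinges; x towards the trays (away from the robot), edges at x = -90 and 240 mm. The trays stand on it side by side, 125 mm apart along y (at -187.5, -62.5, 62.5, 187.5 mm), in any order
- tray_full_a: FULL tray: nine amber vials fill it in three rows of three. Fixed. Origin on the board's top face, midway under its tag's hinge pin; x towards the tray, y along the pin. Pin 16 mm above the origin; bracket ears at y +-30 mm reach 22 mm. Tray 108 x 108 mm, from x = 106 to 214 mm, walls 41 mm and contents up to 62 mm high
- tray_full_b: FULL tray: five white slide boxes on edge fill it from side to side. Fixed. Origin on the board's top face, midway under its tag's hinge pin; x towards the tray, y along the pin. Pin 16 mm above the origin; bracket ears at y +-30 mm reach 22 mm. Tray 108 x 108 mm, from x = 106 to 214 mm, walls 41 mm and contents up to 62 mm high
- tray_low_a: NOT FULL tray: one amber vial in a far corner, the rest empty. Fixed. Origin on the board's top face, midway under its tag's hinge pin; x towards the tray, y along the pin. Pin 16 mm above the origin; bracket ears at y +-30 mm reach 22 mm. Tray 108 x 108 mm, from x = 106 to 214 mm, walls 41 mm and contents up to 62 mm high
- tray_low_b: NOT FULL tray: one white slide box on edge along one side, the rest empty. Fixed. Origin on the board's top face, midway under its tag's hinge pin; x towards the tray, y along the pin. Pin 16 mm above the origin; bracket ears at y +-30 mm reach 22 mm. Tray 108 x 108 mm, from x = 106 to 214 mm, walls 41 mm and contents up to 62 mm high
- edge_full_a (a point): middle of the free edge of the tag of tray_full_a, 60 mm from its hinge pin. Tag: white plastic flap 50 mm wide, 4 mm thick, about 30 g; one face has a black round disc (30 mm), the other two black bars. The point's z points from the hinge to the free edge, x out of the bars' face
- tag_full_a (a joint): lean of the tag of tray_full_a, rad: 0 upright, +0.7 (stop) leaning towards its tray with the disc face up, -0.7 (stop) leaning away from the tray, towards the robot, with the bars face up. Free hinge: once past upright it falls by its own weight to the other stop and stays
- edge_full_b (a point): middle of the free edge of the tag of tray_full_b, 60 mm from its hinge pin. Tag: white plastic flap 50 mm wide, 4 mm thick, about 30 g; one face has a black round disc (30 mm), the other two black bars. The point's z points from the hinge to the free edge, x out of the bars' face
- tag_full_b (a joint): lean of the tag of tray_full_b, rad: 0 upright, +0.7 (stop) leaning towards its tray with the disc face up, -0.7 (stop) leaning away from the tray, towards the robot, with the bars face up. Free hinge: once past upright it falls by its own weight to the other stop and stays
- edge_low_a (a point): middle of the free edge of the tag of tray_low_a, 60 mm from its hinge pin. Tag: white plastic flap 50 mm wide, 4 mm thick, about 30 g; one face has a black round disc (30 mm), the other two black bars. The point's z points from the hinge to the free edge, x out of the bars' face
- tag_low_a (a joint): lean of the tag of tray_low_a, rad: 0 upright, +0.7 (stop) leaning towards its tray with the disc face up, -0.7 (stop) leaning away from the tray, towards the robot, with the bars face up. Free hinge: once past upright it falls by its own weight to the other stop and stays
- edge_low_b (a point): middle of the free edge of the tag of tray_low_b, 60 mm from its hinge pin. Tag: white plastic flap 50 mm wide, 4 mm thick, about 30 g; one face has a black round disc (30 mm), the other two black bars. The point's z points from the hinge to the free edge, x out of the bars' face
- tag_low_b (a joint): lean of the tag of tray_low_b, rad: 0 upright, +0.7 (stop) leaning towards its tray with the disc face up, -0.7 (stop) leaning away from the tray, towards the robot, with the bars face up. Free hinge: once past upright it falls by its own weight to the other stop and stays
- dropper_a: small amber dropper bottle with black cap, 22 mm across, 40 mm high, standing on the board between two tags; loose bystander; origin under its centre
- dropper_b: like dropper_a, between two other tags
- mailer: white plastic slide mailer, 50 x 22 x 30 mm high, on the board between the two middle tags; loose bystander; origin under its centre
- reagent: amber reagent bottle, 66 mm across, 140 mm high, on the bench to the robot's left; loose bystander; origin under its centre
- dish: shallow glass dish, 90 mm across, 15 mm high, on the bench to the right; loose bystander; origin under its centre
- marker: black marker pen, 130 x 14 x 14 mm, lying on the bench at the front right; loose bystander; origin under its centre
- slidecase: blue slide case, 100 x 80 x 35 mm high, on the bench at the front left; loose bystander; origin under its centre

How it is judged (in metres and radians):
At the end, for the whole second after the job is handed in: The tags of both full trays lean towards their trays (above +0.6 rad, disc face up), those of both trays that are not full lean away (below -0.6 rad, bars up), all at rest (under 0.2 rad/s) (value of joint each of tag_full_a, tag_full_b above 0.6 rad and value of joint each of tag_low_a, tag_low_b below -0.6 rad and velocity of joint tag_full_a between -0.2 and 0.2 rad/s and velocity of joint tag_full_b between -0.2 and 0.2 rad/s and velocity of joint tag_low_a between -0.2 and 0.2 rad/s and velocity of joint tag_low_b between -0.2 and 0.2 rad/s); the robot touches nothing.
It fails at once if a tag that was already right is flipped past upright (value of joint tag_full_b below 0 rad or value of joint tag_low_b above 0 rad).
It fails at once if a tag, its bracket or its tray is pinched or pushed harder than 20 N (contact force between any of the fingers, the arm and tray_full_a above 20 N or contact force between any of the fingers, the arm and tray_full_b above 20 N or contact force between any of the fingers, the arm and tray_low_a above 20 N or contact force between any of the fingers, the arm and tray_low_b above 20 N).
It fails at once if a bystander is lifted or moved more than 20 mm (distance of any of dropper_a, dropper_b, mailer, reagent, dish, marker, slidecase from where it was at the start of the episode above 0.02 m).
It fails at once if a standing bottle or the slide mailer is tipped by more than 0.5 rad (angle between any of dropper_a, dropper_b, mailer, reagent's own z axis and vertical above 0.5 rad).
It also fails if it takes over 42 s, if anything falls off the work surface, if the arm or the gripper's body presses on something with over 40 N, if the wrist force passes 120 N, or if a joint passes its speed limit or range.

## Working session

There is one attempt and no reset: what is moved stays moved. The work goes in short steps, Python scripts to look and compute and a tool call to move; the robot and the scene stay as the last step left them, time stands still between calls to the robot, and variables do not carry over. Pictures are saved under pics/ and viewed, at most 10 in all, crops included, and the job is handed in when it is done.

Besides the shell and the picture viewer there is one more tool, called after "Emit:" in YAML: its name, and indented under it one key for each argument. send_rows: Moves the arm, as the interface text tells. Its arguments: {"type":"object","properties":{"rows":{"type":"array"},"force":{"type":"number"}},"required":["rows"]}

```bash
mkdir -p pics && cat > h.py <<'E'
import numpy as np, cv2
from plant import manip
def ray(cam,u,v):
    m=manip.camera_model(cam);K=np.array(m["K"]);T=np.array(m["extrinsics"])
    d=T[:3,:3]@np.linalg.inv(K)@np.array([u,v,1.]);return T[:3,3],d
def onz(cam,u,v,z):
    o,d=ray(cam,u,v);return o+d*(z-o[2])/d[2]
def proj(cam,p):
    m=manip.camera_model(cam);K=np.array(m["K"]);T=np.linalg.inv(np.array(m["extrinsics"]))
    q=K@(T[:3,:3]@np.array(p,float)+T[:3,3]);return q[:2]/q[2]
E
python3 - <<'E'
from h import *
t=manip.get_image("top");cv2.imwrite("pics/top0.png",t)
for n in ["tray_full_a","tray_low_a","dropper_a","mailer","edge_full_a","edge_low_a"]:
    for r in manip.pinpoint("top",n):
        v,u=r["centre"];u*=640;v*=400
        z=8 if n[:4]!="edge" else 70
        print(n,round(r["p"],2),round(u),round(v),onz("top",u,v,z).round())
s=manip.get_image("side");cv2.imwrite("pics/side0.png",s)
print(manip.camera_model("top")["extrinsics"],manip.camera_model("side")["extrinsics"])
o=manip.observe();print(o["t"],o["tcp_pos"],o["tool_rot"],o["grip_width"])
E
```

```text
tray_full_a 0.93 296 191 [539.  94.   8.]
tray_full_a 0.65 331 190 [546. -30.   8.]
tray_low_a 0.96 262 189 [543. 214.   8.]
tray_low_a 0.69 366 192 [ 540. -157.    8.]
dropper_a 0.54 347 200 [510. -88.   8.]
dropper_a 0.46 280 191 [535. 151.   8.]
mailer 0.71 367 172 [ 613. -159.    8.]
mailer 0.62 313 197 [516.  32.   8.]
edge_full_a 0.63 295 198 [503.  92.  70.]
edge_full_a 0.53 331 174 [587. -27.  70.]
edge_full_a 0.36 349 201 [495. -90.  70.]
edge_low_a 0.77 367 174 [ 592. -152.   70.]
edge_low_a 0.65 259 196 [503. 212.  70.]
edge_low_a 0.51 481 192 [ 538. -539.   70.]
[[ 2.58112726e-02 -9.87750775e-01  1.53890172e-01  2.88257687e+02]
 [-9.99635499e-01 -2.67216556e-02 -3.84996442e-03  7.06709714e+00]
 [ 7.91500552e-03 -1.53734706e-01 -9.88080459e-01  1.27238826e+03]
 [ 0.00000000e+00  0.00000000e+00  0.00000000e+00  1.00000000e+00]] [[ 9.98716777e-01 -9.70321906e-03  4.97056002e-02  3.76157115e+02]
 [-4.75803496e-02 -5.15954774e-01  8.55293389e-01 -1.07375816e+03]
 [ 1.73467426e-02 -8.56560867e-01 -5.15754372e-01  7.32128400e+02]
 [ 0.00000000e+00  0.00000000e+00  0.00000000e+00  1.00000000e+00]]
0.4 [ 193.81140469 -620.34287798  177.09855012] [-1.47965758e-04  9.88560074e-01  1.50827580e-01  1.88585215e-06] 93.7892513874548
```

View pics/top0.png

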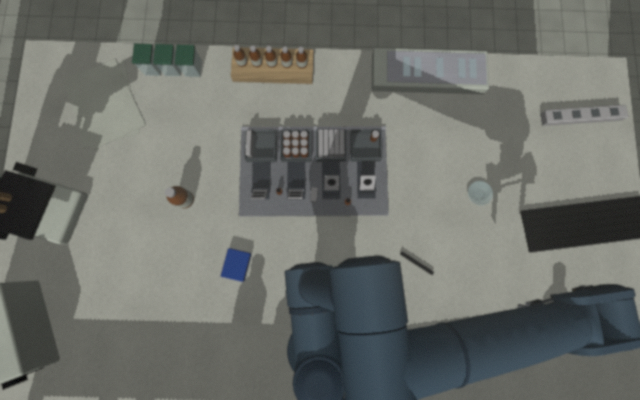

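View pics/side0.png

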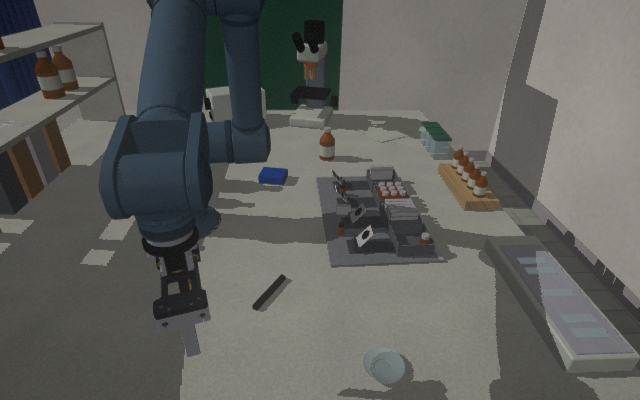

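The top picture shows the trays from left to right: low_b (col 262), full_a (296), full_b (331) and low_a (366). The tags of full_a (bars) and low_a (disc) look wrong. I'll zoom in to check this and get the board pose.

```bash
python3 - <<'E'
from h import *
t=cv2.imread("pics/top0.png");s=cv2.imread("pics/side0.png")
a=cv2.resize(t[118:222,232:396],None,fx=4.8,fy=4.8,interpolation=cv2.INTER_CUBIC)
cv2.imwrite("pics/ztop.png",a)
b=cv2.resize(s[160:270,310:450],None,fx=5,fy=5,interpolation=cv2.INTER_CUBIC)
cv2.imwrite("pics/zside.png",b)
manip.get_image("top");manip.get_image("side")
for cam in("top","side"):
  r=manip.trace(cam,"board")
  if r:
    m=r[0]["mask"].astype(np.uint8);c,_=cv2.findContours(m,0,2);c=max(c,key=cv2.contourArea)
    P=np.array([onz(cam,u,v,8)[:2] for u,v in cv2.convexHull(c)[:,0]],np.float32)
    print(cam,r[0]["p"],cv2.minAreaRect(P))
    for n in ["tray_full_a","tray_low_a","dropper_a","mailer"]:
      for q in manip.pinpoint(cam,n):
        v,u=q["centre"];print(n,round(q["p"],2),onz(cam,u*640,v*400,8).round())
E
```

```text
top 0.67 ((613.8190307617188, 35.44593811035156), (328.3992614746094, 531.9720458984375), 1.6550029516220093)
tray_full_a 0.83 [557. -23.   8.]
tray_full_a 0.62 [550.  91.   8.]
tray_low_a 0.78 [535. 214.   8.]
tray_low_a 0.65 [ 553. -147.    8.]
dropper_a 0.45 [531. 154.   8.]
dropper_a 0.43 [502. -94.   8.]
mailer 0.41 [524.  38.   8.]
side 0.59 ((616.0189208984375, 28.167266845703125), (331.05474853515625, 538.91162109375), 2.3568105697631836)
tray_full_a 0.82 [531.  86.   8.]
tray_full_a 0.63 [538. -45.   8.]
tray_full_a 0.6 [529.  32.   8.]
tray_full_a 0.26 [505. 477.   8.]
tray_low_a 0.91 [ 549. -157.    8.]
tray_low_a 0.91 [540. 246.   8.]
dropper_a 0.48 [510. -89.   8.]
dropper_a 0.45 [534. 166.   8.]
mailer 0.64 [522.  24.   8.]
mailer 0.42 [515. 197.   8.]
```

View pics/ztop.png

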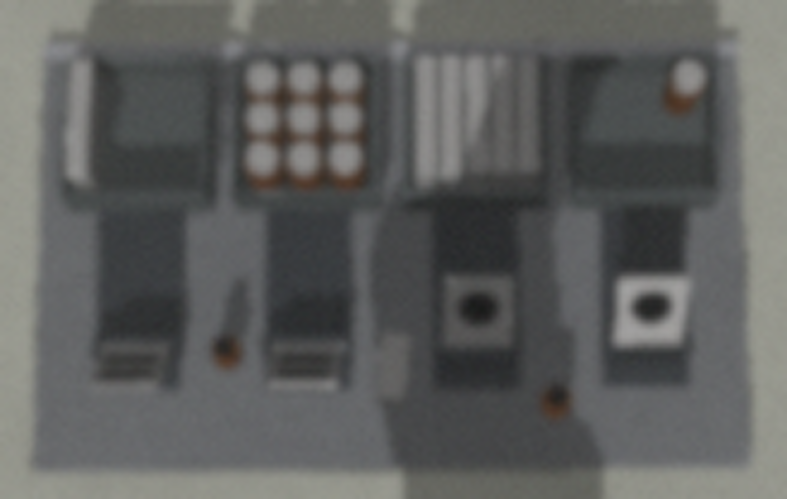

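View pics/zside.png

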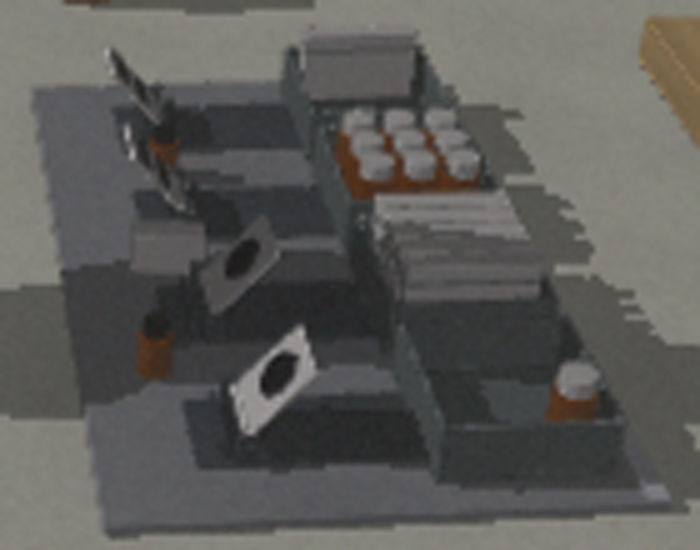

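Confirmed: the tags of full_a (hinge about (538, 91)) and low_a (hinge about (546, -158)) are wrong. The board yaw is about 2°. I'll align the tool, close the fingers and go above the gap between low_a's tag and its tray.

Emit:
send_rows:
  rows:
    - [[-1,0,0,0,7.7],[-1,0,0,0,7.65],[-1,0.037,-0.0374,0,0],[-1,0.037,-0.0374,0,0],[-1,0.037,-0.0374,0,0],[-1,0.037,-0.0374,0,0],[-1,0.037,-0.0374,0,0],[-1,0.037,-0.0374,0,0]]
  force: 10

```text
t: 1.8
tcp_pos: [398.4, -398.4, 177.5]
tool_rot: [0.0, 1.0, 0.017, 0.0]
ft_force: [0.5, 0.5, 0.5]
grip_width: 33.8
gripper_force: 0.0
```

Emit:
send_rows:
  rows:
    - [[-1,0.037,-0.0374,0,0],[-1,0.037,-0.0374,0,0],[-1,0.037,-0.0374,0,0],[-1,0.037,-0.0374,0,0],[-1,0.037,-0.0374,0,0],[-1,0.037,-0.0374,0,0],[-1,0,0,0,0],[-1,0,0,0,0]]

```text
t: 2.6
tcp_pos: [601.0, -178.6, 177.1]
tool_rot: [0.0, 1.0, 0.019, -0.0]
ft_force: [-0.4, -0.4, -0.4]
grip_width: -0.0
gripper_force: 0.0
```

```bash
python3 - <<'E'
from h import *
o=manip.observe();print(o["t"],o["tcp_pos"],o["tool_rot"],o["grip_width"],o["ft_force"])
s=manip.get_image("side")
print(proj("side",np.array(o["tcp_pos"])+[0,0,-8]),proj("side",[585,-157,70]))
cv2.imwrite("pics/s1.png",cv2.resize(s[130:280,300:480],None,fx=4,fy=4,interpolation=cv2.INTER_CUBIC))
E
```

```text
2.6 [ 600.95585833 -178.64815565  177.05586542] [ 1.08123229e-04  9.99828638e-01  1.85097495e-02 -2.67817415e-04] -0.006183007708893519 [-0.39225976 -0.35487229 -0.39285742]
[381.31627661 205.0332854 ] [371.09305042 229.97111842]
```

View pics/s1.png

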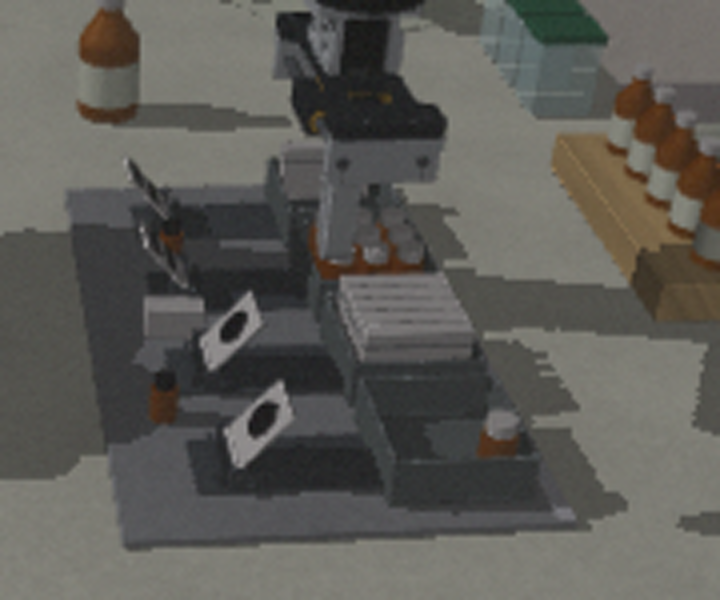

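The tag is still up with its disc face showing, at about crop (258, 425). The fingertip is at about (340, 260), higher than projected, so I'll check whether the arm has settled.

```bash
python3 - <<'E'
from h import *
for i in range(3):
    s=manip.get_image("side")
    o=manip.observe();print(o["t"],o["tcp_pos"],np.abs(o["dq"]).max(),proj("side",np.array(o["tcp_pos"])+[0,0,-8]))
h=np.array([546.5,-158.4,24])
for d in (.7,):
  for y in(-25,25):
    for L in (0,60):
      p=h+[np.sin(d)*L-.035*y,y,np.cos(d)*L];q=proj("side",p);print(y,L,(q-[300,130])*4)
for cam in("side","top"):
  manip.get_image(cam)
  for n in("edge_low_a","edge_full_a"):
    for q in manip.pinpoint(cam,n):
      v,u=q["centre"];print(cam,n,round(q["p"],2),onz(cam,u*640,v*400,70).round())
E
```

```text
2.7 [ 600.083509   -180.25360814  177.17271746] 0.015396272477140335 [381.11336349 205.31209577]
2.75 [ 599.92804516 -180.57383271  177.21679453] 0.008033683360045531 [381.08030574 205.3612875 ]
2.8 [ 599.90690201 -180.70479155  177.28731029] 0.0040629507861626776 [381.08409546 205.36496964]
-25 0 [233.51146366 473.31253612]
-25 60 [291.8195534  421.63338076]
25 0 [222.25579594 431.93398883]
25 60 [278.19986506 381.38414715]
side edge_low_a 0.76 [ 589. -155.   70.]
side edge_low_a 0.46 [494. 226.  70.]
side edge_full_a 0.64 [583. -35.  70.]
side edge_full_a 0.44 [501.  85.  70.]
top edge_low_a 0.6 [498. 220.  70.]
top edge_full_a 0.62 [498.  92.  70.]
top edge_full_a 0.51 [533.  80.  70.]
top edge_full_a 0.49 [588. -31.  70.]
```

Emit:
send_rows:
  rows:
    - [[-1,0.012,-0.012,0,0],[-1,0.011,-0.012,0,0],[-1,0,0,0.02,0],[-1,0,0,0.02,0],[-1,0,0,0.02,0],[-1,0,0,0.017,0],[-1,0,0,0,0],[-1,0,0,0,0]]

```text
t: 3.9
tcp_pos: [623.3, -154.2, 100.3]
tool_rot: [-0.0, 1.0, 0.018, -0.0]
ft_force: [-0.7, 0.4, -0.4]
grip_width: 0.3
gripper_force: 0.0
```

```bash
python3 - <<'E'
from h import *
manip.get_image("side");s=manip.get_image("side")
o=manip.observe();print(o["t"],o["tcp_pos"],o["ft_force"],(proj("side",np.array(o["tcp_pos"])+[0,0,-8])-[330,150])*6)
cv2.imwrite("pics/s2.png",cv2.resize(s[150:250,330:450],None,fx=6,fy=6,interpolation=cv2.INTER_CUBIC))
E
```

```text
4.0 [ 623.87625195 -154.84038802  101.67957267] [ 0.04568639 -0.66970439  0.23817932] [330.12079286 436.06661796]
```

View pics/s2.png

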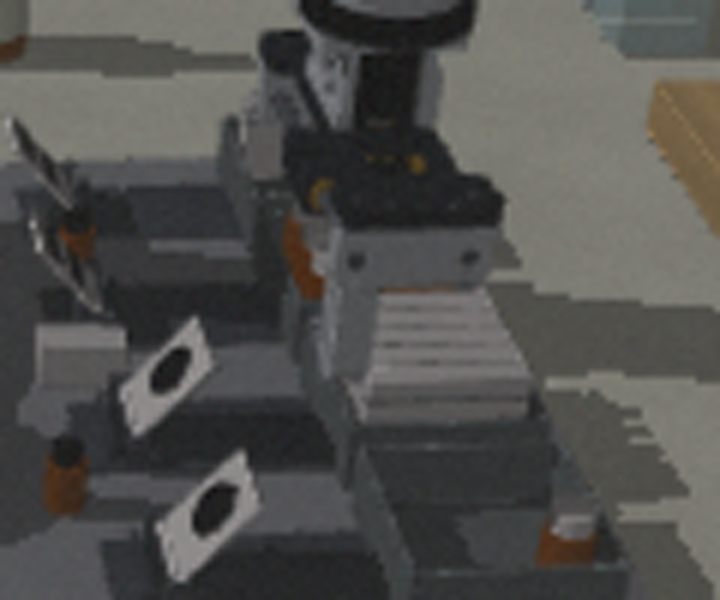

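The fingertip looks about 9 px higher than projected, at about crop (350, 380) against a predicted (330, 436). I'll check this with the start picture and a difference image, since the first picture had no arm here.

```bash
python3 - <<'E'
from h import *
print("start tip",proj("side",[193.8,-620.3,169]), "fingers", [proj("side",np.array([193.8,-620.3,169])+k*52*np.array([.298,-.954,0])).round() for k in(-1,1)])
s=manip.get_image("side");a=cv2.imread("pics/side0.png");o=manip.observe()
t=np.array(o["tcp_pos"])
d=cv2.absdiff(s,a)
c=s.copy();
A=cv2.resize(s[190:240,365:415],None,fx=8,fy=8,interpolation=cv2.INTER_NEAREST)
B=cv2.resize(a[190:240,365:415],None,fx=8,fy=8,interpolation=cv2.INTER_NEAREST)
for sx in(-8,8):
  for sy in(-12.5,12.5):
    p=[(proj("side",t+[sx,sy,z])-[365,190])*8 for z in(-8,70)]
    cv2.line(A,tuple(map(int,p[0])),tuple(map(int,p[1])),(0,0,255),1)
cv2.imwrite("pics/s3.png",np.hstack([A,B]))
E
```

```text
start tip [194.03920094 344.10622196] fingers [array([192., 322.]), array([197., 370.])]
```

View pics/s3.png

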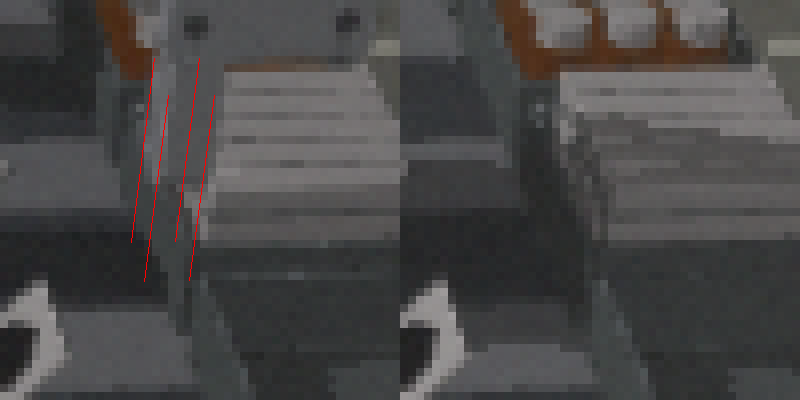

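The view leaves about 20 mm of doubt about the true tip height. A nominal tip height of 42 mm works either way: it clears the bracket ears (30) and still catches the tag edge (70). I'll descend and push gently.

Emit:
send_rows:
  rows:
    - [[-1,0,0,0.018,0],[-1,0,0,0.018,0],[-1,0,0,0.015,0],[-1,0,0,0,0],[-1,-0.01,0,0,0],[-1,-0.01,0,0,0],[-1,-0.01,0,0,0],[-1,0,0,0,0]]

```text
t: 4.85
tcp_pos: [591.7, -155.8, 49.8]
tool_rot: [0.0, 1.0, 0.017, 0.0]
ft_force: [0.5, 0.6, -0.8]
grip_width: 0.7
gripper_force: 0.0
```

Emit:
send_rows:
  rows:
    - [[-1,-0.008,0,0,0],[-1,-0.008,0,0,0],[-1,-0.008,0,0,0],[-1,-0.008,0,0,0],[-1,-0.005,0,0,0],[-1,0,0,0,0],[-1,0,0,0,0]]

```text
t: 5.55
tcp_pos: [556.0, -157.1, 49.4]
tool_rot: [0.0, 1.0, 0.017, 0.0]
ft_force: [-0.1, 0.5, 0.9]
grip_width: 0.4
gripper_force: 0.0
```

```bash
python3 - <<'E'
from h import *
manip.get_image("side");s=manip.get_image("side")
o=manip.observe();print(o["t"],o["tcp_pos"],o["ft_force"],(proj("side",np.array(o["tcp_pos"])+[0,0,-8])-[330,150])*6)
cv2.imwrite("pics/s4.png",cv2.resize(s[150:250,330:450],None,fx=6,fy=6,interpolation=cv2.INTER_CUBIC))
E
```

```text
5.65 [ 556.15857515 -157.04519533   49.37387212] [ 0.07647631  0.00984035 -0.71337516] [183.26093314 528.16364066]
```

View pics/s4.png

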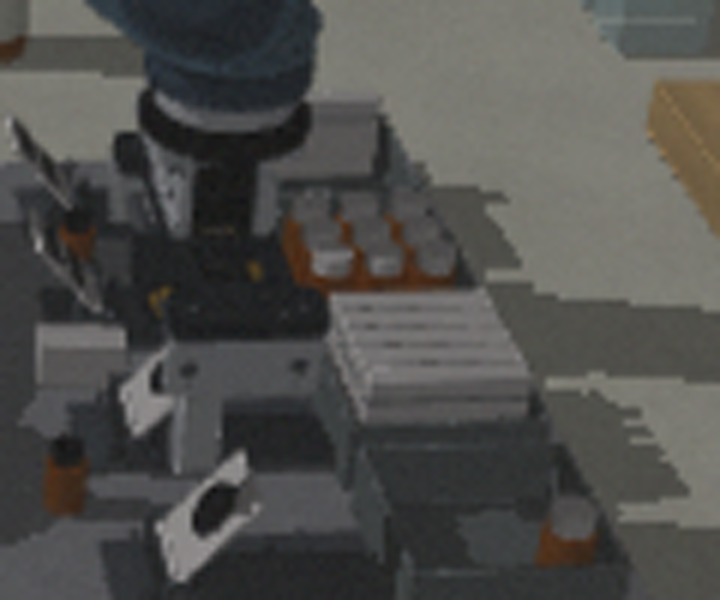

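The tag has not moved (disc still at crop (215, 505)), and the finger end shows at (180, 475), level with the tag's far edge. I'll make one composite of both cameras with the expected finger and body boxes drawn in, to find the offset.

```bash
python3 - <<'E'
from h import *
from scipy.spatial.transform import Rotation as Ro
s=manip.get_image("side");t=manip.get_image("top");o=manip.observe()
c=np.array(o["tcp_pos"]);q=o["tool_rot"];R=Ro.from_quat([q[1],q[2],q[3],q[0]]).as_matrix()
def box(im,cam,off,f,lo,hi,col):
    P=np.array([[x,y,z] for x in(lo[0],hi[0]) for y in(lo[1],hi[1]) for z in(lo[2],hi[2])])
    u=[((proj(cam,c+R@p)-off)*f) for p in P]
    for i in range(8):
        for b in(1,2,4):
            if not i&b: cv2.line(im,tuple(np.int32(u[i])),tuple(np.int32(u[i|b])),col,1)
def go(im,cam,x0,y0,w,h,f):
    A=cv2.resize(im[y0:y0+h,x0:x0+w],None,fx=f,fy=f,interpolation=cv2.INTER_NEAREST)
    A=cv2.convertScaleAbs(A,alpha=1.6)
    box(A,cam,[x0,y0],f,(-8,-12.5,-40),(8,12.5,8),(0,0,255))
    box(A,cam,[x0,y0],f,(-37,-88,-130),(37,88,-89),(0,255,0))
    return A
A=go(s,"side",335,160,66,100,6)
B=go(t,"top",325,120,66,100,6)
cv2.imwrite("pics/s5.png",np.hstack([A,B]))
print(o["joints"],o["tau"],o["grip_width"],c)
E
```

```text
[-4.71334330e-01  2.28656334e-01  1.82948356e+00  2.32210853e-05
  1.08329298e+00  1.06446612e+00] [-2.12255371e-02 -3.71457016e+01 -2.76513183e+01  4.36992652e-02
 -5.70563169e-02  6.34363550e-05] 0.5219756010626585 [ 556.11636377 -157.03511534   49.28751619]
```

View pics/s5.png

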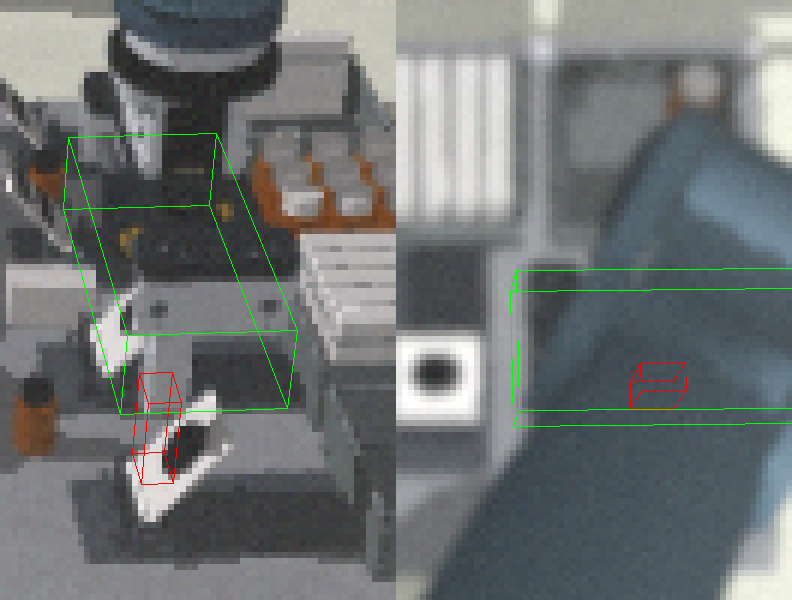

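The body and finger columns match the prediction (yellow marks centred at (178, 225)). The finger ends about 33 mm higher than stated, and it passed over the tag without touching it. So the real tip is at about TCP +25 mm. I'll go up, back behind the tag, then about 27 mm lower than before, pushing in small steps and watching the force.

Emit:
send_rows:
  rows:
    - [[-1,0,0,-0.02,0],[-1,0.02,0,-0.01,0],[-1,0.025,0,0,0],[-1,0.023,0,0,0],[-1,0,0,0,0],[-1,0,0,0.02,0],[-1,0,0,0.02,0],[-1,0,0,0,0]]

```text
t: 6.55
tcp_pos: [620.5, -153.5, 35.8]
tool_rot: [-0.001, 1.0, 0.017, -0.003]
ft_force: [-1.3, 0.0, -0.9]
grip_width: 0.7
gripper_force: 0.0
```

Emit:
send_rows:
  rows:
    - [[-1,0,0,0.008,0],[-1,0,0,0.008,0],[-1,0,0,0,0],[-1,-0.008,0,0,0],[-1,-0.008,0,0,0],[-1,0,0,0,0]]

```text
t: 7.15
tcp_pos: [606.8, -155.2, 23.5]
tool_rot: [-0.0, 1.0, 0.017, -0.0]
ft_force: [-0.1, 0.3, 0.2]
grip_width: 0.7
gripper_force: 0.0
```

```bash
cat >> h.py <<'E'
def stat():
    o=manip.observe();print(o["t"],np.round(o["tcp_pos"],1),np.round(o["ft_force"],1))
    for cam in("side","top"):
        manip.get_image(cam)
        for n in("edge_low_a","edge_full_a","mailer","dropper_a"):
            print(cam,n,[(round(q["p"],2),onz(cam,q["centre"][1]*640,q["centre"][0]*400,70 if n[0]=="e" else 8).round()[:2].tolist()) for q in manip.pinpoint(cam,n)])
E
python3 - <<'E'
from h import *
s=manip.get_image("side");a=cv2.imread("pics/side0.png")
cv2.imwrite("pics/s6.png",s)
o=manip.observe();c=np.array(o["tcp_pos"]);print(o["t"],c,o["ft_force"])
for z in (-8,25): print(proj("side",c+[0,-12,z]))
d=cv2.absdiff(s,a).max(2)
u=proj("side",c)
for r in range(196,246,2): print(r," ".join("%3d/%3d"%(s[r,k].mean(),a[r,k].mean()) for k in range(372,396,2)))
E
```

```text
7.2 [ 607.39665794 -155.25764573   23.64849314] [ 0.58255508 -0.28905032  0.75425179]
[377.55404036 246.82367798]
[378.633392   237.87404093]
196  35/ 83  35/ 67  60/ 67  75/ 71  28/ 52  41/ 50  52/ 61  36/ 62  29/ 53  77/ 52  63/ 53  54/ 58
198  32/ 54  33/ 60  35/ 68  31/ 67  32/ 52  33/ 52  35/ 49  31/ 66  36/ 68  31/ 68  30/ 67  69/ 73
200  30/ 50  28/ 56  37/ 66  38/ 67  31/ 66  27/ 63  32/ 67  32/122  31/120  35/118  32/122  71/122
202  32/ 53  35/ 54  30/ 65  35/ 67  34/ 52  27/ 65  31/ 71  26/124  34/123  51/123  34/123  37/123
204  36/ 56  34/ 55  31/ 59  32/ 66  33/ 54  29/ 65  31/ 87  29/101  31/103  36/100  35/ 84  35/102
206  30/ 55  84/ 53  44/ 54  35/ 69  33/ 46  33/ 46  36/ 67  30/116  35/ 72  35/ 81  34/ 82  36/ 78
208  41/ 88  66/ 86  34/ 90  30/ 68  37/ 45  35/ 43  39/ 67  34/ 62  34/ 73  35/ 79  33/ 78  35/ 80
210  42/ 61  56/ 60  35/ 62  35/ 76  31/ 42  36/ 43  42/ 51  33/ 68  34/ 58  35/ 87  34/ 97  45/ 98
212  81/ 61  83/ 60  94/ 61  32/ 57  30/ 40  30/ 41  29/ 44  30/ 68  34/ 81  34/ 71  29/ 83  28/ 80
214  81/ 59  81/ 59 101/ 59  43/ 60  34/ 50  40/ 42  42/ 4
[... 841 characters left out ...]

232 140/150  83/ 60 116/ 66  80/ 63  79/ 65  80/ 65  82/ 66  84/ 60  78/ 65  64/ 70  65/ 67  48/ 51
234 134/142  82/ 92  98/ 89  78/ 89  81/ 87  98/ 89  83/ 88  82/ 89  72/ 74  63/ 68  64/ 66  45/ 67
236  84/ 88  85/ 90  84/ 90  88/ 92  85/ 90  85/ 91  85/ 89  84/ 87  82/ 88  62/ 68  62/ 68  42/ 72
238  80/ 83  78/ 82  81/ 84  78/ 86  65/ 70  72/ 76  72/ 76  59/ 65  62/ 67  61/ 66  61/ 69  40/ 70
240  52/ 52  50/ 53  50/ 54  50/ 55  50/ 52  48/ 52  50/ 52  48/ 53  48/ 55  50/ 53  58/ 67  37/ 68
242  40/ 41  37/ 41  37/ 40  42/ 39  39/ 39  41/ 39  38/ 41  39/ 39  40/ 42  36/ 41  38/ 46  37/ 69
244  39/ 41  39/ 43  39/ 41  40/ 43  38/ 42  39/ 43  37/ 42  38/ 41  37/ 43  39/ 43  40/ 45  41/ 66
```

The finger now ends at row ~234, which puts the tip at z ≈ 50–60. I'll go 8 mm lower and push.

Emit:
send_rows:
  rows:
    - [[-1,0,0,0.004,0],[-1,0,0,0.004,0],[-1,0,0,0,0],[-1,-0.008,0,0,0],[-1,-0.008,0,0,0],[-1,-0.008,0,0,0],[-1,-0.008,0,0,0],[-1,0,0,0,0]]

```text
t: 8.0
tcp_pos: [574.5, -156.2, 15.1]
tool_rot: [-0.0, 1.0, 0.017, -0.0]
ft_force: [0.2, 0.9, -0.7]
grip_width: 0.4
gripper_force: 0.0
```

```bash
python3 - <<'E'
from h import *
stat()
E
```

```text
8.0 [ 574.5 -156.2   15.1] [ 0.2  0.9 -0.7]
side edge_low_a [(0.49, [495.0, 221.0]), (0.45, [560.0, -136.0])]
side edge_full_a [(0.64, [580.0, -15.0]), (0.56, [505.0, 100.0])]
side mailer [(0.57, [525.0, 18.0]), (0.46, [546.0, -44.0])]
side dropper_a [(0.67, [533.0, 254.0]), (0.6, [540.0, 172.0]), (0.4, [506.0, -100.0]), (0.31, [519.0, 200.0]), (0.27, [607.0, 72.0])]
top edge_low_a [(0.49, [498.0, 215.0])]
top edge_full_a [(0.56, [594.0, -20.0]), (0.5, [497.0, 90.0])]
top mailer [(0.52, [521.0, 38.0])]
top dropper_a [(0.52, [528.0, 155.0])]
```

The edge has moved from 589 to about 562 and risen, so the tag is turning. I'll carry on past upright.

Emit:
send_rows:
  rows:
    - [[-1,-0.007,0,0,0],[-1,-0.007,0,0,0],[-1,-0.006,0,0,0],[-1,-0.005,0,0,0],[-1,0,0,0,0],[-1,0,0,0,0]]

```text
t: 9.1
tcp_pos: [550.8, -157.3, 15.4]
tool_rot: [0.0, 1.0, 0.017, 0.0]
ft_force: [-0.4, -0.9, -0.5]
grip_width: 0.3
gripper_force: 0.0
```

```bash
python3 - <<'E'
from h import *
stat()
E
```

```text
9.1 [ 550.8 -157.3   15.4] [-0.4 -0.9 -0.5]
side edge_low_a [(0.62, [500.0, -163.0]), (0.54, [533.0, -605.0]), (0.51, [495.0, 223.0]), (0.16, [534.0, -227.0])]
side edge_full_a [(0.56, [580.0, -17.0]), (0.46, [506.0, 106.0])]
side mailer [(0.62, [529.0, 33.0]), (0.46, [525.0, 110.0])]
side dropper_a [(0.37, [543.0, 152.0])]
top edge_low_a [(0.5, [496.0, 221.0])]
top edge_full_a [(0.73, [581.0, -31.0]), (0.67, [505.0, 82.0]), (0.36, [501.0, 218.0]), (0.24, [300.0, -314.0])]
top mailer [(0.66, [281.0, 282.0]), (0.6, [528.0, 37.0]), (0.35, [558.0, -561.0])]
top dropper_a [(0.45, [530.0, 147.0])]
```

low_a's tag has flipped (edge at (500, -163)). I'll lift and go over to the robot side of full_a's tag.

Emit:
send_rows:
  rows:
    - [[-1,0.01,0,0,0],[-1,0,0,-0.03,0],[-1,0,0,-0.035,0],[-1,0,0,-0.03,0],[-1,-0.012,-0.035,0,0],[-1,-0.012,-0.036,0,0],[-1,-0.012,-0.036,0,0],[-1,-0.012,-0.036,0,0]]

```text
t: 10.4
tcp_pos: [508.0, -14.3, 110.6]
tool_rot: [0.0, 1.0, 0.017, 0.0]
ft_force: [0.3, 1.1, -0.4]
grip_width: 0.7
gripper_force: 0.0
```

Emit:
send_rows:
  rows:
    - [[-1,-0.012,-0.036,0,0],[-1,-0.012,-0.036,0,0],[-1,-0.01,-0.034,0,0],[-1,0,0,0,0],[-1,0,0,0,0],[-1,0,0,0,0]]

```text
t: 11.0
tcp_pos: [471.0, 88.5, 110.5]
tool_rot: [0.0, 1.0, 0.017, 0.0]
ft_force: [0.0, 0.3, 0.4]
grip_width: 0.5
gripper_force: 0.0
```

```bash
python3 - <<'E'
from h import *
stat()
E
```

```text
11.0 [471.   88.5 110.5] [0.  0.3 0.4]
side edge_low_a [(0.61, [494.0, -159.0]), (0.53, [506.0, 238.0]), (0.47, [520.0, 107.0])]
side edge_full_a [(0.72, [585.0, -18.0]), (0.52, [513.0, 82.0])]
side mailer [(0.54, [519.0, 20.0]), (0.42, [290.0, -339.0]), (0.21, [508.0, -81.0])]
side dropper_a [(0.56, [554.0, 168.0]), (0.52, [595.0, 60.0]), (0.43, [509.0, -92.0]), (0.29, [537.0, 26.0])]
top edge_low_a [(0.57, [495.0, 212.0]), (0.5, [513.0, -150.0])]
top edge_full_a [(0.53, [585.0, -30.0]), (0.23, [503.0, 224.0])]
top mailer []
top dropper_a [(0.61, [506.0, -97.0])]
```

Emit:
send_rows:
  rows:
    - [[-1,0,0,0.03,0],[-1,0,0,0.03,0],[-1,0,0,0.025,0],[-1,0,0,0.01,0],[-1,0,0,0,0],[-1,0.008,0,0,0],[-1,0.008,0,0,0],[-1,0,0,0,0]]

```text
t: 12.3
tcp_pos: [488.9, 89.6, 17.0]
tool_rot: [0.0, 1.0, 0.017, 0.002]
ft_force: [0.1, 0.3, 0.6]
grip_width: 0.4
gripper_force: 0.0
```

Emit:
send_rows:
  rows:
    - [[-1,0.008,0,0,0],[-1,0.008,0,0,0],[-1,0.008,0,0,0],[-1,0,0,0,0]]

```text
t: 12.7
tcp_pos: [511.6, 90.5, 15.6]
tool_rot: [0.0, 1.0, 0.017, 0.001]
ft_force: [0.4, -0.3, -0.7]
grip_width: 0.4
gripper_force: 0.0
```

```bash
python3 - <<'E'
from h import *
stat()
E
```

```text
12.7 [511.6  90.5  15.6] [ 0.4 -0.3 -0.7]
side edge_low_a [(0.51, [504.0, -152.0])]
side edge_full_a [(0.67, [579.0, -22.0]), (0.58, [502.0, -163.0]), (0.38, [529.0, 114.0])]
side mailer [(0.65, [524.0, 19.0])]
side dropper_a [(0.48, [502.0, -74.0]), (0.37, [534.0, 150.0])]
top edge_low_a [(0.67, [494.0, 221.0]), (0.47, [512.0, -145.0])]
top edge_full_a [(0.54, [579.0, -20.0])]
top mailer [(0.52, [525.0, 38.0]), (0.35, [547.0, -569.0])]
top dropper_a [(0.62, [500.0, -91.0])]
```

Emit:
send_rows:
  rows:
    - [[-1,0.007,0,0,0],[-1,0.007,0,0,0],[-1,0.006,0,0,0],[-1,0.004,0,0,0],[-1,0,0,0,0],[-1,0,0,0,0]]

```text
t: 13.8
tcp_pos: [534.2, 91.4, 15.1]
tool_rot: [0.0, 1.0, 0.017, -0.0]
ft_force: [-0.5, -0.1, -0.3]
grip_width: 0.7
gripper_force: 0.0
```

```bash
python3 - <<'E'
from h import *
stat()
E
```

```text
13.8 [534.2  91.4  15.1] [-0.5 -0.1 -0.3]
side edge_low_a [(0.56, [506.0, -163.0]), (0.48, [501.0, 212.0])]
side edge_full_a [(0.49, [586.0, -13.0]), (0.44, [581.0, 97.0])]
side mailer [(0.45, [530.0, 9.0])]
side dropper_a [(0.51, [506.0, -86.0])]
top edge_low_a [(0.62, [493.0, 223.0]), (0.53, [513.0, -141.0])]
top edge_full_a [(0.51, [585.0, -20.0])]
top mailer [(0.72, [547.0, 25.0]), (0.39, [519.0, 46.0])]
top dropper_a [(0.51, [512.0, -92.0])]
```

full_a's tag has flipped (edge at (581, 97)). I'll back off, lift clear and check.

Emit:
send_rows:
  rows:
    - [[-1,-0.012,0,0,0],[-1,0,0,-0.03,0],[-1,0,0,-0.04,0],[-1,0,0,-0.04,0],[-1,-0.03,0,-0.04,0],[-1,-0.03,0,-0.03,0],[-1,-0.04,0,0,0],[-1,0,0,0,0]]

```text
t: 15.1
tcp_pos: [419.6, 87.8, 195.6]
tool_rot: [0.0, 1.0, 0.018, 0.001]
ft_force: [0.1, -0.5, -0.2]
grip_width: 0.4
gripper_force: 0.0
```

```bash
python3 - <<'E'
from h import *
stat()
s=manip.get_image("side")
cv2.imwrite("pics/s9.png",cv2.resize(s[160:270,310:450],None,fx=5,fy=5,interpolation=cv2.INTER_CUBIC))
E
```

```text
15.1 [419.6  87.8 195.6] [ 0.1 -0.5 -0.2]
side edge_low_a [(0.64, [511.0, -166.0]), (0.62, [509.0, 241.0])]
side edge_full_a [(0.61, [577.0, 90.0]), (0.5, [583.0, -19.0])]
side mailer [(0.62, [544.0, -567.0]), (0.43, [529.0, 27.0])]
side dropper_a [(0.55, [511.0, -77.0]), (0.48, [544.0, 155.0]), (0.28, [530.0, 87.0])]
top edge_low_a [(0.48, [519.0, -153.0])]
top edge_full_a [(0.71, [584.0, -32.0]), (0.41, [575.0, 90.0])]
top mailer [(0.37, [524.0, 45.0])]
top dropper_a []
```

View pics/s9.png

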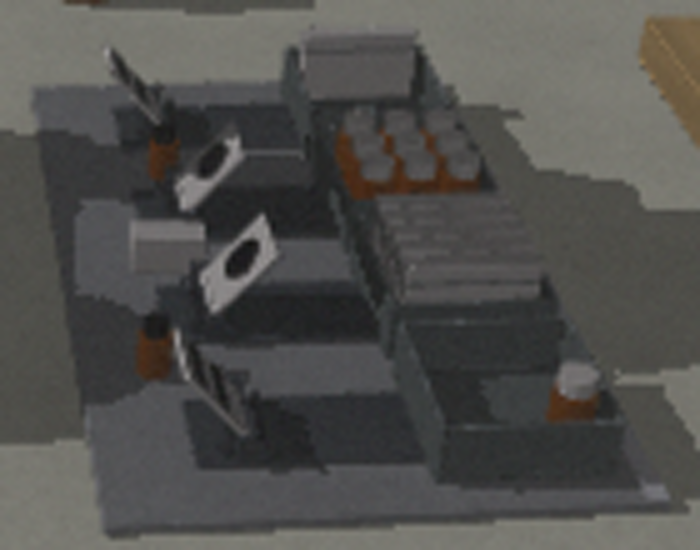

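The picture shows all four tags right. The disc faces up on both full trays (crop (210, 160) and (240, 255)). The other two lean towards the robot ((135, 85) and (210, 385)). The droppers and mailer have not moved.

```bash
python3 -c "
from plant import manip
print(manip.hand_in())"
```

```text
the job is handed in; nothing more can be done
None
```

I flipped the two wrong tags (tray_full_a to its disc face, tray_low_a to its bars) and left the other two as they were. The last picture showed all four tags right and the droppers and mailer in place. I handed the job in at about 15 s; no verdict was returned.

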